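Clear the stapler off the paper trimmer and close its arm

ROBOT

A 7-joint arm with a two-finger parallel gripper is mounted at the origin on the work surface. World frame = base frame: x ahead of the robot, y to its left, z up, the work surface at z = 0. Lengths are in m, angles in rad, forces in N, time in s.
With the tool pointing down it reaches from about 0.425 to 0.925 m from the base axis. Payload 6.8 kg.
Tool frame: the origin (TCP) lies on the front face of the gripper's body, between the roots of the fingers; the fingertips stand 73 mm ahead of it and the grasp point (between the pads) lies 54 mm ahead of it (env.nose_length is the distance from the TCP to the fingertips, in m); z points along the fingers, y is the direction in which the jaws open and shut (so a half turn about z gives the same grasp; the last joint's range is limited). The gripper opens to 85 mm and grips with 20 to 120 N. Pads are 22 mm wide; open, the fingers measure 114 mm over their backs; the gripper's body (76 mm by 85 mm) begins 54 mm behind the grasp point. The pads swing forward as they close: fully open they stand 13 mm farther back than shut.
Start: joints at [-0.108, 0.477, 0.022, 1.555, -0.011, 1.109, -0.083], TCP at [0.675, 0, 0.304] pointing down, gripper open.
Joint ranges: [-2.96, 2.96], [-0.34, 2.1], [-1.41, 1.46], [0.24, 2.44], [-1.37, 4.51], [0.17, 1.92], [-2.96, 2.96]. Speed limits (rad/s): [2.39, 2.39, 3.14, 3.14, 3.14, 3.14, 3.14].

INTERFACE

Orientations are given as a unit quaternion [w, x, y, z].
In Python, from cell import env, kin, camera, calibration, job gives the robot as it stands. The module is installed in compiled form; this text tells all that it offers. Calls block until the motion is done:
- env.reach(position, orientation): joint-space move of the TCP to a pose.
- env.movel(position, velocity=0.15, rot=None, stop_force=None): straight line of the TCP; rot=None keeps the orientation; velocity is the mean speed in m/s. With stop_force (N) it stops when the force on the tool has changed by that much, and returns True; else False.
- env.goto_joints(angles): joint-space move.
- env.grip(opening, f_grip=None): finger opening in m; f_grip is the grip in N (None keeps the last); returns when the fingers have stopped.
- env.dwell(seconds).
- kin.inverse_kinematics(position, orientation): joint angles nearest the present ones, or None.
- env.get_state(): the state.
- camera(name): name is "scene" or "side" or "wrist"; returns (picture, depth): 384x512x3 uint8, blue, green, red; 384x512 float32, m along the optical axis (not along the pixel's ray), 0 where there is no reading.
- calibration(name): a dict with "fx", "fy", "cx", "cy" (pixels), "rvec" (rotation vector, rad) and "tvec" (3), from world to camera coordinates, as OpenCV has them. Camera axes: x right, y down, z forward; pixel columns grow to the right and rows downward; lengths in m; the calibration is good to about 2 mm. A picture is of the moment at which its call begins: read the wrist's pose just before it. calibration takes no time and is no camera call; for the wrist camera it gives the pose at the moment of the call.
A pose or a line that the arm cannot do raises env.PlanningError and nothing moves.
- job.job_done(): hands the job in, once; it reports no verdict.
The state is a dict: "time": time; "qpos": joint angles; "joint_velocities": joint speeds; "joint_torque": joint torques, N m; "tcp_pos": TCP position; "orientation": TCP orientation; "force": force on the tool from outside, world axes, zero at the start; "torque": the same for the moment, N m; "opening": finger opening in m.
Only numpy, scipy, OpenCV 4.12 (cv2) and the standard library are available. Lean on these libraries where they do the work, as an engineer would, in place of code of your own. Each camera call takes 0.05 s, during which the arm holds its last target. There are 200 camera calls.

TASK

Somebody has left the red stapler lying across the edge of the paper trimmer, where the raised arm has to come down. Put the stapler away first, set down, not dropped, on its foot on the floor of the blue tray with the brown tape, without pressing the trimmer's arm onto it; then lower the arm, without slamming it, until it is fully down. Leave the bottle, the tape rolls and the pipe elbow where they are.

Things in the scene. Friction and masses are not known exactly. Their poses are not given: they have to be found in the camera images.
- stapler: Red desk stapler, black foot: 180 mm long (x, nose at +x), 38 wide (y), 58 high, 0.25-0.45 kg. Origin: centre of the underside, z up; balances within 12 mm of it. Grip its red top across y: 36 mm wide, rounded edges, z = 32 to 58, x = -80 to +75 mm; a grip some 25 mm behind the middle keeps clear of the arm. Starts on its foot on the board, nose out over the right-hand edge.
- trimmer: Paper trimmer fixed on the table: dark green board with white grid, 280 mm (x) by 220 (y), top 28 mm above the table. Origin: centre of the footprint on the table, z up; the arm's handle points to -x (front); the cutting edge is the right-hand side, y = -110 mm. Aluminium fence 9 mm high along the rear edge; pivot bracket, top at z = 54 mm, at the rear right corner.
- trimmer_arm: Trimmer's hinged arm: grey bar over a steel blade, black handle (110 mm long, 26 wide, 24 thick) at the free end. Origin: handle centre; x axis: from handle to hinge; y: the trimmer's. Hinge axis along y, 325 mm ahead in x, 12 mm down; in the trimmer's frame at (120, -118, 40) mm. Starts raised 0.70-0.95 rad; fully down it is level, origin 52 mm above the table. Friction holds it; 2-6 N moves it.
- tape_tray: Blue open tray, fixed on the table, 290 mm (x) by 235 (y), 40 high, walls and floor 4 mm thick. Origin: centre of the underside, z up. The brown packing tape lies in its far half (near x = +78 mm); the near half, around x = -60, y = 0, is free and takes the stapler laid along the tray's y axis.
- fittings_tray: Grey tray of the same size and shape as the blue one, fixed; holds the pipe elbow and the bottle. Which tray is on the left and which on the right changes.
- packing_tape: Bystander: roll of brown packing tape lying flat in the blue tray, 96 mm across, 76 mm core, 48 mm high. Origin: centre of the underside.
- elbow: Bystander: black plastic pipe elbow lying in the grey tray, two legs at right angles, about 75 mm over all, 54 mm high. Origin: under the corner of the bend.
- bottle: Bystander: clear drinks bottle with an orange label standing in the far half of the grey tray, 64 mm across, 200 mm high. Origin: centre of the underside.
- masking_tape: Bystander: roll of cream masking tape lying flat on the table in front of the trimmer, to the left, 100 mm across, 25 mm high. Origin: centre of the underside.
Not all that is in view belongs to the job. Leave any orange look-alike of the stapler alone.

How it is judged:
By the outcome, as a careful person would: the job done as asked, in the order asked, and still so for the second after the job is handed in, with the robot touching nothing.
It also fails if it takes over 61 s, if anything falls off the work surface, if the arm or the gripper's body presses on something with over 40 N, if the wrist force passes 120 N, or if a joint passes its speed limit or range.

## Working session

There is one attempt and no reset: what is moved stays moved. The work goes in short steps, each a Python script; the robot and the scene stay as the last script left them, time stands still between calls to the robot, and variables do not carry over. Pictures are saved under pics/ and viewed, about 8 in all and at most 12, crops included, and the job is handed in when it is done.

```bash
mkdir -p pics; cat > h.py <<'E'
import numpy as np, cv2
from cell import env, kin, camera, calibration, job
def world(name, d, cal):
    R=cv2.Rodrigues(np.array(cal["rvec"],float))[0]; t=np.array(cal["tvec"],float).ravel()
    v,u=np.mgrid[:d.shape[0],:d.shape[1]]
    P=np.stack([(u-cal["cx"])/cal["fx"]*d,(v-cal["cy"])/cal["fy"]*d,d],-1)
    W=(P-t)@R; W[d<=0]=np.nan
    return W
def shot(name,fn):
    cal=calibration(name); im,d=camera(name); cv2.imwrite('pics/'+fn+'.png',im); np.savez('pics/'+fn+'.npz',im=im,d=d,W=world(name,d,cal))
    return im,d,world(name,d,cal)
E
python3 - <<'E'
from h import *
a=shot("scene","s0");b=shot("side","d0")
for n in("scene","side"):
    c=calibration(n);R=cv2.Rodrigues(np.array(c["rvec"],float))[0];print(n,-R.T@np.array(c["tvec"]).ravel())
s=env.get_state();print(s["time"],s["tcp_pos"],s["orientation"],s["force"])
E
```

```text
scene [1.36672491 0.26682783 0.9708627 ]
side [ 0.35240001 -0.90022153  1.02070479]
0.1 [ 6.74597084e-01 -7.58383518e-06  3.03023049e-01] [-5.27641902e-04  7.07095983e-01  7.07117101e-01 -6.30950338e-04] [ 0.54587224 -0.14264638  0.42182556]
```

View pics/s0.png

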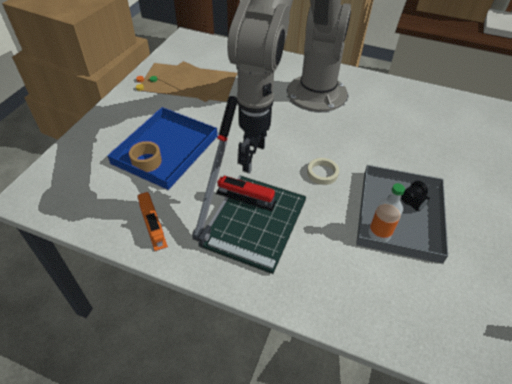

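View pics/d0.png

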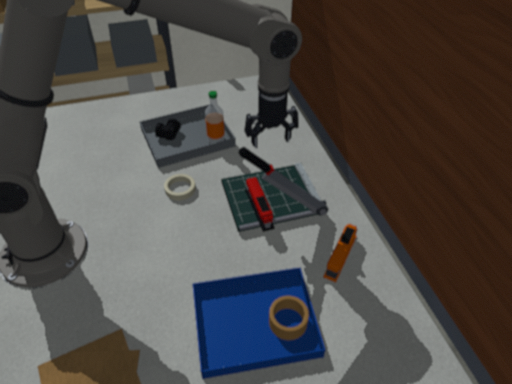

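Scene: the red stapler is at (248,190) across the trimmer's right edge, with the arm raised above it. The blue tray is at (163,147) with its tape at (145,155), the orange look-alike at (152,220) and the grey tray at (403,212). The side view agrees: stapler (260,200), arm from handle (255,160) to hinge (318,208), blue tray (258,322).

```bash
cat > m.py <<'E'
from h import *
for f in("s0","d0"):
    z=np.load(f'pics/{f}.npz');im,W=z['im'],z['W']
    H,S,V=[x.astype(int) for x in cv2.split(cv2.cvtColor(im,cv2.COLOR_BGR2HSV))]
    ok=np.isfinite(W[...,2])&(W[...,0]>.3)
    X,Y,Z=W[...,0],W[...,1],W[...,2]
    def rep(n,m):
        p=W[m&ok]
        if len(p)<8: print(f,n,len(p));return p
        r=cv2.minAreaRect((p[:,:2]*1000).astype(np.float32))
        print(f,n,len(p),"c",np.round(r[0],1),"sz",np.round(r[1],1),"a",round(r[2],1),"box",np.round(cv2.boxPoints(r)).tolist(),"z",np.round(np.percentile(p[:,2],[2,50,98])*1000))
        return p
    red=((H<4)|(H>174))&(S>150)&(V>70)
    big=max(range(1,(c:=cv2.connectedComponentsWithStats(red.astype(np.uint8)))[0]),key=lambda i:c[2][i,4])
    st=c[1]==big
    rep("stapler",st); rep("stapler top",st&(Z>.078))
    rep("red other",red&~st)
    rep("green",(H>60)&(H<100)&(S>60)&(V<110)&(Z>.018)&(Z<.036)&(X<.95)&(X>.4)&(abs(Y)<.3))
    rep("board all",(Z>.022)&(Z<.034)&(X<.98)&(X>.45)&(abs(Y+.02)<.2))
    rep("blue rim",(H>105)&(H<130)&(S>150)&(Z>.034)&(Z<.046))
    rep("blue floor",(H>105)&(H<130)&(S>150)&(Z<.010))
    rep("packtape",(H>8)&(H<20)&(S>80)&(Z>.044)&(Z<.056)&(Y<-.15))
    rep("arm",(Z>.11)&(Z<.4)&(S<60)&(X<.93)&(X>.72)&(abs(Y+.1)<.15))
    rep("darkhandle",(Z>.15)&(Z<.4)&(V<60)&(abs(Y+.1)<.09)&(X>.4)&(X<.75))
E
python3 m.py
python3 -c "
import cv2
a=cv2.imread('pics/s0.png')[80:280,180:330];b=cv2.imread('pics/d0.png')[130:250,200:350]
cv2.imwrite('pics/c0.png',cv2.hconcat([cv2.resize(a,(450,600)),cv2.resize(cv2.copyMakeBorder(b,0,80,0,0,0),(350*1,467)) if 0 else cv2.copyMakeBorder(cv2.resize(b,(350,280)),0,320,0,0,cv2.BORDER_CONSTANT)]))"
```

```text
s0 stapler 593 c [608.  -39.7] sz [ 86.6 166.3] a 1.5 box [[563.0, 42.0], [567.0, -124.0], [653.0, -122.0], [649.0, 44.0]] z [63. 84. 89.]
s0 stapler top 440 c [631.7 -39.1] sz [ 37.3 166.1] a 0.7 box [[612.0, 44.0], [614.0, -122.0], [651.0, -122.0], [649.0, 44.0]] z [79. 85. 90.]
s0 red other 32 c [ 642.2 -102.2] sz [18.7 10.6] a 78.9 box [[635.0, -110.0], [646.0, -112.0], [649.0, -94.0], [639.0, -92.0]] z [249. 255. 259.]
s0 green 3299 c [690.9  14.7] sz [216.1 280. ] a 89.6 box [[550.0, -92.0], [830.0, -94.0], [832.0, 122.0], [552.0, 124.0]] z [23. 28. 32.]
s0 board all 4764 c [661.6 -13.4] sz [312.2 470.3] a 81.8 box [[407.0, -134.0], [872.0, -202.0], [917.0, 107.0], [451.0, 175.0]] z [24. 28. 33.]
s0 blue rim 404 c [529.3 -49.1] sz [918.9 305.8] a 87.8 box [[359.0, -502.0], [665.0, -514.0], [699.0, 404.0], [394.0, 416.0]] z [34. 38. 43.]
s0 blue floor 2467 c [ 514.4 -382.9] sz [236.9 291.4] a 83.6 box [[356.0, -484.0], [646.0, -517.0], [672.0, -281.0], [383.0, -249.0]] z [0. 5. 9.]
s0 packtape 429 c [ 706.4 -310.4] sz [396.6  92.2] a 40.6 box [[526.0, -404.0], [586.0, -474.0], [
[... 1074 characters left out ...]
8.1] sz [893.8 287.3] a 84.3 box [[360.0, -489.0], [646.0, -517.0], [735.0, 372.0], [449.0, 401.0]] z [34. 38. 42.]
d0 blue floor 7643 c [ 515.9 -383.3] sz [234.7 283.4] a 83.7 box [[362.0, -484.0], [644.0, -516.0], [670.0, -282.0], [388.0, -251.0]] z [-1.  3.  8.]
d0 packtape 706 c [ 971.6 -244.7] sz [914.5 176.8] a 17.8 box [[509.0, -300.0], [563.0, -469.0], [1434.0, -189.0], [1380.0, -21.0]] z [45. 51. 56.]
d0 arm 331 c [732.9 -53.5] sz [ 49.3 129.3] a 12.0 box [[695.0, 5.0], [722.0, -122.0], [771.0, -112.0], [744.0, 15.0]] z [112. 288. 348.]
d0 darkhandle 1443 c [649.7 -65.4] sz [110.8 188.8] a 90.0 box [[555.0, -121.0], [744.0, -121.0], [744.0, -10.0], [555.0, -10.0]] z [159. 318. 397.]
```

View pics/c0.png

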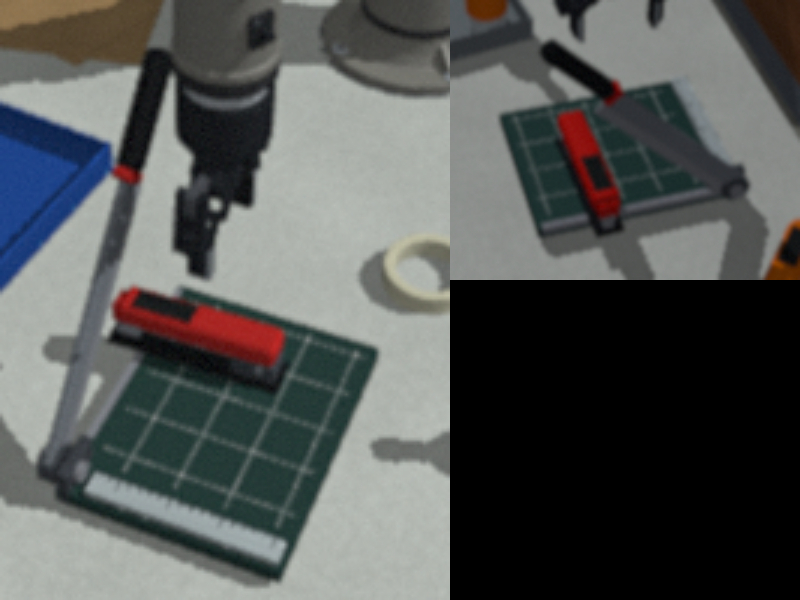

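The crop shows the stapler's nose pointing right (towards -y) under the arm. Its red top spans about (115,300) to (285,345) in the left panel. Measurements from the two views agree:

| Item | Position |
|---|---|
| Stapler | centre ≈ (630, -43) mm, nose to -y |
| Trimmer | ≈ (690, 14) mm |
| Blue tray | ≈ (515, -383) mm, yaw -6.5° |

Next I grasp the stapler.

```bash
python3 - <<'E'
from h import *
env.movel([.630,-.016,.215],velocity=.2)
env.grip(.085)
print(env.movel([.630,-.016,.124],velocity=.1,stop_force=15))
print(env.get_state()["tcp_pos"])
env.grip(.0,f_grip=60)
s=env.get_state();print("open",s["opening"],s["force"])
env.movel([.630,-.016,.139],velocity=.05)
s=env.get_state();print("open",s["opening"],s["force"],s["time"])
env.movel([.630,-.016,.182],velocity=.08)
env.movel([.460,-.016,.182],velocity=.15)
shot("side","d1");s=env.get_state();print("open",s["opening"],s["force"],s["torque"],s["time"])
E
```

```text
False
[ 0.63055556 -0.01600149  0.12469152]
open 0.035025956863633786 [-1.4055545  -0.7735499   4.45404506]
open 0.03515198423464956 [-0.41102371  0.27790847 -2.26587899] 3.0
open 0.035453630102827365 [-0.75400743  0.55366559 -2.58451828] [ 0.07083213 -0.00393098  0.00427811] 5.025
```

View pics/d1.png

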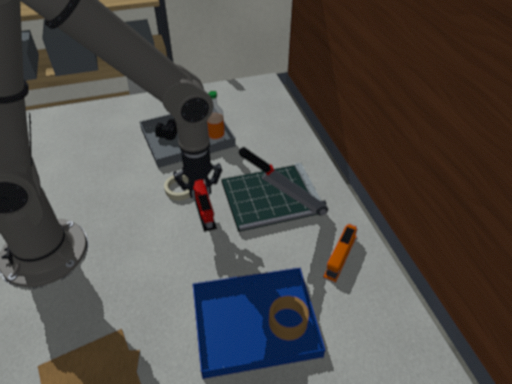

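The stapler is held level at (203,203) and the arm is untouched. Next I place it in the tray.

```bash
python3 - <<'E'
from h import *
from scipy.spatial.transform import Rotation as R
q0=R.from_quat([.70711,.70711,0,0]); r=(R.from_euler('z',-6.5,degrees=True)*q0).as_quat()
q=[r[3],r[0],r[1],r[2]]
env.movel([.459,-.349,.190],velocity=.18,rot=q)
env.movel([.459,-.349,.115],velocity=.08)
env.dwell(.2)
print(env.movel([.459,-.349,.093],velocity=.015,stop_force=5))
s=env.get_state();print(s["tcp_pos"],s["force"],s["time"])
env.grip(.07)
s=env.get_state();print(s["tcp_pos"],s["force"],s["time"])
env.movel([.459,-.349,.20],velocity=.1)
env.grip(0.0)
env.movel([.459,-.349,.40],velocity=.25)
shot("side","d2");shot("scene","s2");print(env.get_state()["time"])
E
sed -i 's/("s0","d0")/("s2","d2")/' m.py; python3 m.py | grep -v board
python3 - <<'E'
import numpy as np
for f in("s2","d2"):
    W=np.load(f'pics/{f}.npz')['W'].reshape(-1,3)
    m=(abs(W[:,1]+.104)<.03)&(W[:,0]>.53)&(W[:,0]<.78)&(W[:,2]>.1)&(W[:,2]<.36)
    p=W[m]; print(f,len(p))
    for lo in np.arange(.54,.78,.02):
        k=p[(p[:,0]>=lo)&(p[:,0]<lo+.02)]
        if len(k)>2: print(round(lo,2),np.round(np.median(k,0)*1000),np.round(np.ptp(k[:,1])*1000),np.round(np.percentile(k[:,2],[5,95])*1000))
E
```

```text
True
[ 0.45895607 -0.34894169  0.10051241] [0.05675781 0.36640152 4.38501689] 9.2583
[ 0.4581008  -0.34827369  0.09946618] [-0.16107868 -0.28097181  0.39957368] 9.6917
12.5667
s2 stapler 389 c [ 459.  -370.8] sz [166.8  37.5] a 84.5 box [[432.0, -452.0], [470.0, -456.0], [486.0, -290.0], [448.0, -286.0]] z [45. 60. 66.]
s2 stapler top 0
s2 red other 36 c [ 638.8 -102.8] sz [16.3 18.4] a 3.7 box [[630.0, -94.0], [631.0, -113.0], [648.0, -111.0], [646.0, -93.0]] z [246. 255. 260.]
s2 green 4024 c [691.5  17.1] sz [211.3 280.9] a 89.2 box [[550.0, -87.0], [830.0, -91.0], [833.0, 121.0], [553.0, 125.0]] z [24. 28. 32.]
s2 blue rim 397 c [551.6 -51.5] sz [900.2 292.1] a 83.9 box [[358.0, -483.0], [649.0, -515.0], [745.0, 380.0], [454.0, 412.0]] z [34. 38. 43.]
s2 blue floor 1600 c [ 514.6 -383. ] sz [237.1 291.4] a 83.9 box [[357.0, -485.0], [647.0, -516.0], [672.0, -281.0], [382.0, -250.0]] z [0. 5. 9.]
s2 packtape 434 c [ 720.6 -326.5] sz [393.7  91.5] a 32.5 box [[530.0, -394.0], [579.0, -471.0], [911.0, -259.0], [862.0, -182.0]] z [44. 52. 56.]
s2 arm 144 c [ 745.8 -105.1] sz [ 9.8 51
[... 1665 characters left out ...]
.  209.] 10.0 [169. 227.]
0.68 [ 690. -101.  185.] 9.0 [145. 205.]
0.7 [ 710. -102.  164.] 10.0 [122. 184.]
0.72 [ 729. -102.  145.] 10.0 [105. 163.]
0.74 [ 749. -103.  127.] 10.0 [102. 143.]
0.76 [ 768. -105.  108.] 9.0 [102. 122.]
d2 1017
0.56 [ 571. -115.  324.] 26.0 [303. 331.]
0.58 [ 590. -115.  302.] 21.0 [281. 319.]
0.6 [ 610. -116.  280.] 22.0 [256. 297.]
0.62 [ 629. -111.  247.] 20.0 [207. 275.]
0.64 [ 649. -108.  219.] 21.0 [185. 256.]
0.66 [ 670. -109.  194.] 11.0 [162. 222.]
0.68 [ 690. -108.  173.] 11.0 [139. 201.]
0.7 [ 710. -109.  152.] 14.0 [120. 180.]
0.72 [ 729. -109.  131.] 11.0 [104. 159.]
0.74 [ 748. -110.  117.] 12.0 [102. 137.]
0.76 [ 768. -110.  106.] 11.0 [100. 118.]
```

```bash
python3 -c "
import cv2
a=cv2.imread('pics/s2.png')[80:260,90:290];b=cv2.imread('pics/d2.png')[130:384,170:350]
cv2.imwrite('pics/c2.png',cv2.hconcat([cv2.copyMakeBorder(cv2.resize(a,None,fx=2,fy=2),0,148,0,0,cv2.BORDER_CONSTANT),cv2.resize(b,None,fx=2,fy=2)]))"
```

```text
(no output)
```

View pics/c2.png

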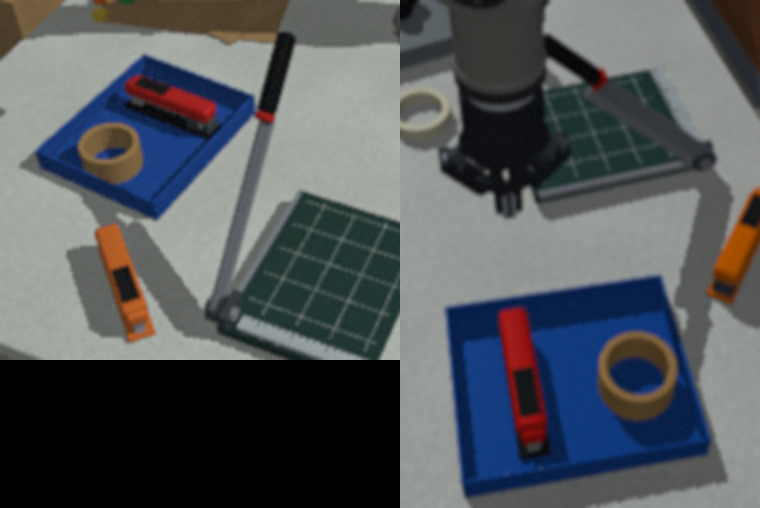

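The stapler stands on its foot in the blue tray, clear of the tape: top at z = 62 mm, crop positions (520,380) and (170,100). The arm is still raised at about 0.82 rad, with the handle at y ≈ -104. Next I push it down along its arc with closed fingers.

```bash
cat > push.py <<'E'
from h import *
from scipy.spatial.transform import Rotation as R
q0=R.from_quat([.70711,.70711,0,0])
best=None
for a in(90,-90):
    r=(R.from_euler('z',a,degrees=True)*q0).as_quat();q=[r[3],r[0],r[1],r[2]]
    j=kin.inverse_kinematics([.617,-.104,.43],q)
    print(a,None if j is None else np.round(j,2))
    if j is not None and (best is None or abs(j[6])<best[0]): best=(abs(j[6]),q)
q=best[1]
def tcp(th,u=.335,v=.024):
    c,s=np.cos(th),np.sin(th)
    return [.810-u*c+v*s+.011,-.104,.040+u*s+v*c+.073]
p=tcp(.95)
env.reach([p[0],p[1],p[2]+.02],q)
f0=env.get_state()["force"]
for th in np.linspace(.95,0,14):
    hit=env.movel(tcp(th),velocity=.05,stop_force=25)
    s=env.get_state();print(round(th,2),hit,np.round(s["tcp_pos"],3),np.round(s["force"]-f0,1),round(s["time"],2))
    if hit: break
else:
    p=tcp(0);env.dwell(.2)
    print(env.movel([p[0],p[1],p[2]-.012],velocity=.02,stop_force=12))
    s=env.get_state();print(np.round(s["tcp_pos"],4),np.round(s["force"]-f0,1),s["time"])
shot("side","d3")
E
python3 push.py
```

```text
90 [ 0.23  0.32 -0.21  1.5   0.07  1.33  1.58]
-90 [-0.08  0.31  0.2   1.53 -0.06  1.31 -1.45]
0.95 False [ 0.646 -0.104  0.399] [ 0.8 -0.5  0.7] 14.78
0.88 False [ 0.625 -0.104  0.386] [2.  0.4 0.4] 15.43
0.8 False [ 0.605 -0.104  0.371] [0.4 0.1 0.7] 16.07
0.73 False [ 0.587 -0.104  0.354] [ 0.2  0.2 -0. ] 16.71
0.66 False [ 0.57  -0.104  0.336] [-0.5  0.2  0.2] 17.35
0.58 False [ 0.554 -0.104  0.317] [-0.4 -0.5  1.3] 17.99
0.51 False [ 0.54  -0.104  0.297] [ 0.5 -0.   0.9] 18.63
0.44 False [ 0.527 -0.104  0.277] [0.8 1.  0.6] 19.27
0.37 False [ 0.516 -0.104  0.255] [1.  0.7 1.4] 19.92
0.29 False [ 0.507 -0.104  0.232] [-0.  -0.   0.5] 20.56
0.22 False [ 0.499 -0.104  0.209] [0.8 0.8 0.3] 21.2
0.15 False [ 0.493 -0.104  0.185] [-0.  -0.3  0.2] 21.84
0.07 False [ 0.488 -0.104  0.161] [ 1.  -0.   0.1] 22.48
0.0 False [ 0.486 -0.104  0.137] [ 0.8 -1.1  2.1] 23.12
True
[ 0.4859 -0.104   0.1367] [0.  0.8 6.8] 23.55
```

```bash
python3 - <<'E'
from h import *
s=env.get_state();p=s["tcp_pos"]
print(env.movel([p[0],p[1],p[2]-.006],velocity=.02,stop_force=18)); s=env.get_state();print(s["tcp_pos"],s["force"])
env.movel([p[0],p[1],.24],velocity=.1)
env.movel([.47,.05,.40],velocity=.25)
shot("side","d4");shot("scene","s4");print(env.get_state()["time"])
for f in("s4","d4"):
    W=np.load(f'pics/{f}.npz')['W'].reshape(-1,3)
    p=W[(abs(W[:,1]+.106)<.014)&(W[:,0]>.41)&(W[:,0]<.8)&(W[:,2]>.04)&(W[:,2]<.36)]
    for lo in np.arange(.42,.8,.04):
        k=p[(p[:,0]>=lo)&(p[:,0]<lo+.04)]
        if len(k)>2: print(f,round(lo,2),len(k),np.round(np.percentile(k[:,2],[50,90])*1000))
a=cv2.imread('pics/s4.png')[60:280,90:390];b=cv2.imread('pics/d4.png')[90:384,130:360]
cv2.imwrite('pics/c4.png',cv2.hconcat([cv2.copyMakeBorder(cv2.resize(a,(440,323)),0,117,0,0,cv2.BORDER_CONSTANT),cv2.resize(b,(344,440))]))
E
sed -i 's/("s2","d2")/("s4","d4")/' m.py; python3 m.py | grep -E "stapler|tape"
```

```text
True
[ 0.4859207  -0.10403007  0.136629  ] [-1.90151429  0.74480325 11.14394947]
26.1417
s4 0.42 40 [63. 65.]
s4 0.46 58 [63. 66.]
s4 0.5 70 [64. 66.]
s4 0.54 68 [58. 65.]
s4 0.58 56 [58. 62.]
s4 0.62 55 [58. 62.]
s4 0.66 59 [58. 62.]
s4 0.7 69 [58. 61.]
s4 0.74 68 [58. 61.]
s4 0.78 44 [57. 62.]
d4 0.42 109 [60. 64.]
d4 0.46 136 [61. 64.]
d4 0.5 134 [61. 65.]
d4 0.54 88 [56. 62.]
d4 0.58 83 [56. 61.]
d4 0.62 84 [55. 61.]
d4 0.66 82 [56. 61.]
d4 0.7 86 [54. 60.]
d4 0.74 84 [54. 61.]
d4 0.78 54 [53. 60.]
s4 stapler 384 c [ 460.7 -370.1] sz [165.3  38.9] a 86.2 box [[436.0, -451.0], [475.0, -454.0], [486.0, -289.0], [447.0, -286.0]] z [44. 60. 66.]
s4 stapler top 0
s4 packtape 426 c [ 720.8 -324.4] sz [394.   89.3] a 32.7 box [[531.0, -393.0], [579.0, -468.0], [911.0, -256.0], [862.0, -180.0]] z [44. 52. 56.]
d4 stapler 692 c [ 457.6 -361.7] sz [200.8  34.1] a 84.5 box [[431.0, -460.0], [465.0, -463.0], [484.0, -263.0], [450.0, -260.0]] z [48. 60. 64.]
d4 stapler top 0
d4 packtape 708 c [ 973.1 -243.9] sz [919.8 174.8] a 18.0 box [[509.0, -303.0], [563.0, -469.0], [1438.0, -185.0], [1384.0, -19.0]] z [45. 51. 56.]
```

View pics/c4.png

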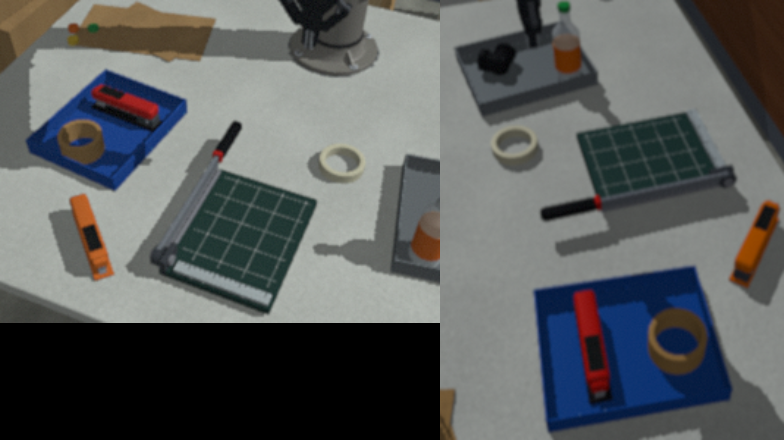

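The bar lies along the board's edge (crop (190,205) and (660,195)) and is level: handle top at 61–64 mm against 64 nominal. The stapler is unchanged in the tray and the bystanders are where they were.

```bash
python3 -c "
from h import *
job.job_done();print(env.get_state()['time'])"
```

```text
the job is handed in; nothing more can be done
the job is handed in; nothing more can be done
```

The stapler is in the blue tray and the trimmer's arm is fully down. I handed the job in just after 26 s on the robot's clock, against the 61 s limit.

- **Stapler:** I gripped it behind the middle, slid it out from under the raised arm without touching it, and set it down until I felt about 5 N of contact. In the last images it stands on its foot in the free half of the tray: top about 62 mm above the table as expected, clear of the brown tape.
- **Trimmer arm:** I lowered it with closed fingers along its arc at about 5 cm/s, after the stapler was put away. A firmer second press of about 11 N moved it no further. The handle top is level at 61–64 mm in both views (64 nominal).
- **Bystanders:** The brown tape measured the same before and after. The bottle, elbow, masking tape and the orange look-alike I compared only by eye, and they look unmoved.
- **Disagreements:** The two cameras differed by 2–3 mm on the handle height, with the side view reading lower, which is about the calibration error. No check failed. The job gave no verdict.

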